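# Stamp a notebook cover on a hinged stamping platform

### The arm

A 6-joint arm with a two-finger parallel gripper is mounted at the origin on a cart in front of the work surface, level with it; the furniture and walls round the work are solid. World frame = base frame: x ahead of the robot, y to its left, z up, the work surface at z = 0. Lengths are in m, angles in rad, forces in N, time in s.
With the tool pointing down it reaches from about 0.275 to 1 m from the base axis. Payload 8.4 kg.
Tool frame: the origin (TCP) lies between the finger pads; the fingertips stand 8 mm ahead of it and the grasp point (between the pads) lies 11 mm behind it; z points along the fingers, y is the line along which they close (so a half turn about z gives the same grasp; the last joint's range is limited). The gripper opens to 85 mm and grips with 20 to 120 N. Pads are 22 mm wide; open, the fingers measure 114 mm over their backs; the gripper's body (76 mm by 85 mm) begins 54 mm behind the grasp point. The pads swing forward as they close: fully open they stand 13 mm farther back than shut.
Start: joints at [-1.246, 0.353, 1.633, -0, 1.155, -0.002], TCP at [0.201, -0.592, 0.239] pointing down, gripper open.
Joint ranges: [-2.63, 2.63], [-0.92, 2.1], [0.06, 2.66], [-1.3, 4.44], [0, 2.69], [-3.02, 3.02]. Speed limits (rad/s): [2.22, 2.22, 2.79, 3.14, 3.14, 3.14].

### API

Orientations are given as a 3x3 rotation matrix whose columns are the frame's x, y, z axes.
In Python, from plant import get_obs, capture, finish_job gives the robot as it stands.
- The arm moves only by the shell command python3 -m handwheel 'ROWS' [FORCE]. ROWS is JSON, one flat list of numbers, 7 for each row, row after row: the opening, from -1 (shut) to 1 (fully open), then the shift along the tool's x, y, z in m, then the turn, a rotation vector about the tool's x, y, z in rad. A call has 1 to 10 rows; each row shifts and turns the commanded pose from where the row before left it, along the tool's axes as they then stand; what a row does not reach is not made up. A row lasts 1/10 s, in which the tool goes at most 50 mm and 8.59 degrees, less where a joint would pass 70% of its speed; a pose out of reach is approached as far as the arm can. A call with a gripper value outside its range is refused whole. The fingers move at their own pace and stop on an object; FORCE is the grip in N (left out, the last holds). Time passes only in rows, so rows that do not move let the fingers close. It gives the time, the measured TCP pose, the force, the opening and the grip force at its end, in the units of the state.
- get_obs(): the state, without advancing time (a new reading comes with each control period).
- capture(name): name is "scene" or "top"; returns a dict with "img" (420x560x3 uint8, red, green, blue), "fx", "fy", "cx", "cy" (pixels), "extrinsics" (4x4, takes a point from camera to world coordinates). Camera axes: x right, y up, looking along -z (the intrinsics and any distortion apply to the point x, -y, -z); pixel columns grow to the right and rows downward; lengths in m; the calibration is good to about 2 mm. A picture is of the moment at which its call begins. There is no depth.
- finish_job(): hands the job in; it is judged then, once.
The state is a dict: "t": time; "joints": joint angles; "qd": joint speeds; "tau": joint torques, N m; "eef_pos": TCP position; "tool_rot": TCP orientation; "force": force on the tool from outside, world axes, zero at the start; "moment": the same for the moment, N m; "grip_width": finger opening in m; "finger_force": force on a finger pad.
Only numpy, scipy, OpenCV 4.12 (cv2) and the standard library are available. Lean on these libraries where they do the work, as an engineer would, in place of code of your own. Each camera call takes 0.05 s, during which the arm holds its last target. There are 200 camera calls.

### The job

A stamping platform stands open on the counter: its clear stamp plate is tilted up on one side of the spine and a coral notebook waits on its sprung bed on the other. Without gripping anything, use a fingertip to swing the plate up by its blue tab and over the spine, lay it gently down on the notebook, then press on the plate above the red flower stamp so that the bed gives by about half of its 8 mm travel and the stamp takes; finish while still holding it pressed. Do not shift the notebook in the platform or disturb the things round it.

Things in the scene. Friction and masses are not known exactly. Their poses are not given: they have to be found in the camera images.
- platform: White and grey stamping platform fixed to the counter, 200 x 166 mm, 42 mm high with the plate shut. Origin: on the counter under the middle of the hinge (spine). Its x axis runs along the hinge, z up; bed and notebook lie on its -y side (y -15 to -138 mm); the plate starts tilted open over its +y side, above bare counter.
- plate_hinge (a joint): Opening angle of the plate, rad: 0 = lying level on the notebook (slightly negative when pressed), 1.57 = upright, 2.66 = open stop; starts at 2.25 to 2.6, i.e. 31 to 51 degrees above the counter on the +y side. The stiff hinge (0.17 N m of friction, 1.2 N at the tab besides the plate's weight) lets the plate stay wherever it is left.
- plate: Stamp plate: clear window in a white frame, 184 mm along the hinge, 5 mm thick, 138 mm deep, 0.16 kg; at the middle of its free edge a blue tab 60 mm wide ends 152 mm from the hinge. Origin: on the hinge axis at its middle, 37.5 mm above the counter. x along the hinge; the plate extends along its own -y; +z points out of the outer face (up when shut). The 3 mm high stamp is on the inner face.
- tab (a point): Middle of the blue tab, half-way through its thickness, 143 mm from the hinge axis; the tab's end is 9 mm farther out. The plate and tab are smooth plastic (friction about 0.3), so a fingertip slides along them.
- press_point (a point): Point on the outer face of the plate right over the middle of the red flower stamp, 72 mm from the hinge axis; press here, downward, once the plate lies on the notebook. It is then 39.5 mm above the counter before the bed gives.
- bed (a joint): How far the sprung bed under the notebook is pressed down, m: 0 = up, 0.008 = bottomed. The spring takes 4 N to start and 1.5 N more per mm; with the weights and the hinge friction a 4 mm press needs about 9 N at the press point, a 2 mm press about 6 N.
- book: Coral pocket notebook, 148 mm along the platform's x, 104 mm across, 12 mm thick, 0.11 kg, loose on the bed against two low aluminium fences. Origin: centre of its underside, 20 mm above the counter.
- book_top (a point): Centre of the notebook's cover, 32 mm above the counter.
- ink_tin: Round dark blue ink tin, 70 mm across, 18 mm high, loose on the counter; origin under its centre. Leave alone.
- eraser: White and blue eraser, 46 x 37 x 12 mm, loose on the counter; origin under its centre. Leave alone.
- green_tape: Roll of green striped tape, 46 mm across, 15 mm high, lying on the counter; origin under its centre. Leave alone.
- yellow_tape: Roll of yellow patterned tape, 46 mm across, 15 mm high, lying on the counter; origin under its centre. Leave alone.
There are look-alikes about, which are no part of the job. What is shaped like the book but black is not meant.

How it is judged:
At the end, for the whole second after the job is handed in: The plate lies flat over the notebook (hinge below 0.03 rad), the fingers press it (over 3 N) so that the stamp bears on the notebook with over 4 N and the bed is down by 2 to 6.5 mm of its 8 mm, all at rest, the notebook within about 6 mm of its place in the platform and not touched by the arm (value of joint plate_hinge below 0.03 rad and value of joint bed between 0.002 and 0.0065 m and contact force between plate and book above 4 N and contact force between the fingers and plate above 3 N and contact force between the arm and book below 0.5 N and x of book in the frame of platform between 0.003 and 0.018 m and y of book in the frame of platform between -0.075 and -0.06 m and angular speed of plate below 0.1 rad/s); the arm keeps its last pose, push and grip.
It fails at once if the plate is gripped or forced (over 30 N from the fingers) (contact force between the fingers and plate above 30 N).
It fails at once if the plate is slapped down on the notebook (meets it faster than 2 rad/s) (contact force between plate and book above 0.5 N and velocity of joint plate_hinge below -2 rad/s).
It fails at once if the notebook is lifted or shifted by more than 12 mm (distance of book from where it was at the start of the episode above 0.012 m).
It fails at once if a bystander (ink tin, eraser, tape roll) is moved by more than 20 mm (distance of any of ink_tin, eraser, green_tape, yellow_tape from where it was at the start of the episode above 0.02 m).
It also fails if it takes over 51 s, if anything falls off the work surface, if the arm or the gripper's body presses on something with over 40 N, if the wrist force passes 120 N, or if a joint passes its speed limit or range.

## Working session

There is one attempt and no reset: what is moved stays moved. The work goes in short steps, Python scripts to look and compute and a shell command to move; the robot and the scene stay as the last step left them, time stands still between calls to the robot, and variables do not carry over. Pictures are saved under pics/ and viewed, at most 10 in all, crops included, and the job is handed in when it is done.

```bash
mkdir -p pics
python3 - <<'E'
from plant import *
import cv2,numpy as np
for n in("scene","top"):
    c=capture(n);np.savez(f"{n}.npz",**c);cv2.imwrite(f"pics/{n}0.png",c["img"][:,:,::-1])
    print(n,c["fx"],c["fy"],c["cx"],c["cy"],np.round(c["extrinsics"],4).tolist(),c.keys())
o=get_obs();print(o)
E
```

```text
scene 512.087850152233 512.087850152233 286.7189820199131 209.8909403471346 [[-0.5677, 0.4162, -0.7103, -0.2453], [-0.8232, -0.2871, 0.4897, 0.5639], [-0.0001, 0.8628, 0.5056, 0.6516], [0.0, 0.0, 0.0, 1.0]] dict_keys(['img', 'fx', 'fy', 'cx', 'cy', 'extrinsics'])
top 415.89219216043773 415.89219216043773 278.6239218480295 216.50058315761675 [[-0.0226, 0.9986, -0.0484, 0.4978], [-0.999, -0.0244, -0.037, -0.0405], [-0.0382, 0.0476, 0.9981, 0.9474], [0.0, 0.0, 0.0, 1.0]] dict_keys(['img', 'fx', 'fy', 'cx', 'cy', 'extrinsics'])
{'t': 0.1, 'joints': array([-1.24636703e+00,  3.53631136e-01,  1.63403836e+00, -2.05239580e-05,
        1.15519302e+00, -2.37961210e-03]), 'qd': array([ 5.94696625e-04, -1.15996375e-03, -1.23762659e-03,  7.60667975e-04,
        8.82985204e-05, -6.15671260e-04]), 'tau': array([-6.92785088e-04, -6.06353831e+01, -3.42820394e+01, -1.09305913e-05,
        3.99096723e-03, -1.75850555e-06]), 'eef_pos': array([ 0.20051592, -0.59153335,  0.23861327]), 'tool_rot': array([[ 9.47068909e-01,  3.21030067e-01, -4.22589755e-04],
       [ 3.21030344e-01, -9.47068152e-01,  1.19763505e-03],
       [-1.57444366e-05, -1.26990706e-03, -9.99999194e-01]]), 'force': array([-0.83304344, -0.83991934,  0.31373867]), 'moment': array([0.01776698, 0.05906103, 0.06337919]), 'finger_force': 0.0, 'grip_width': 0.08527485975504838}
```

View pics/scene0.png

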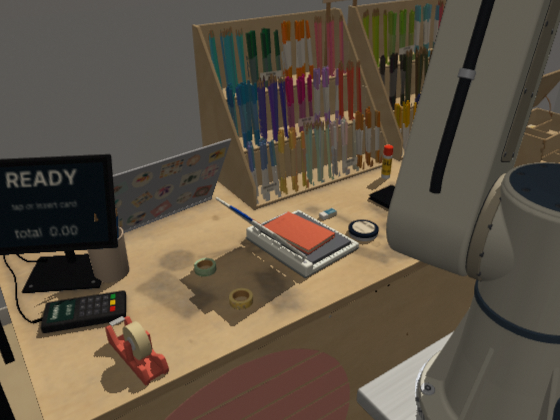

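View pics/top0.png

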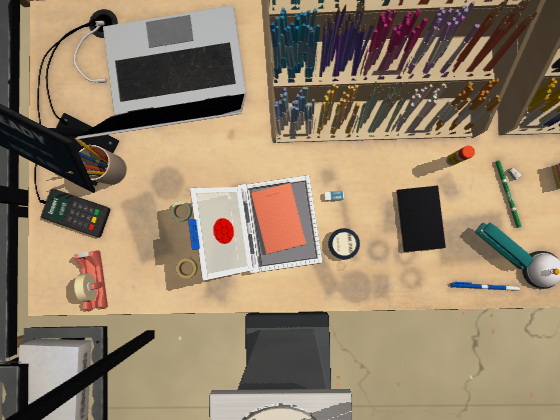

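The top view shows the spine near (247,228), the blue tab near (195,235) and the red flower at (224,231). Two notebooks fit by shape: the coral one at (278,218), lying on the bed, and a black one at (420,218) on the counter. The coral one fits the description. I'll confirm it in enlarged crops.

Run:
```python
import cv2
a=cv2.imread("pics/top0.png")[165:290,160:340];cv2.imwrite("pics/topc.png",cv2.resize(a,None,fx=4.4,fy=4.4,interpolation=cv2.INTER_CUBIC))
a=cv2.imread("pics/scene0.png")[190:315,180:360];cv2.imwrite("pics/scenec.png",cv2.resize(a,None,fx=4.4,fy=4.4,interpolation=cv2.INTER_CUBIC))
```

```text
(no output)
```

View pics/topc.png

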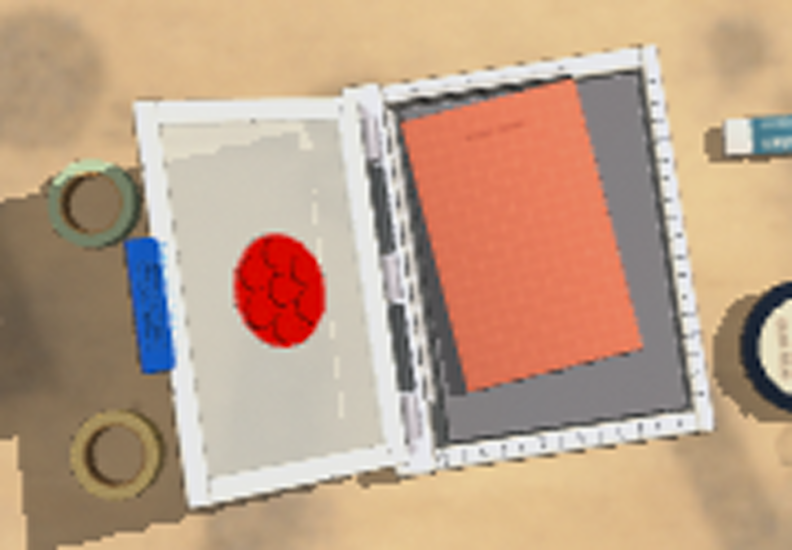

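View pics/scenec.png

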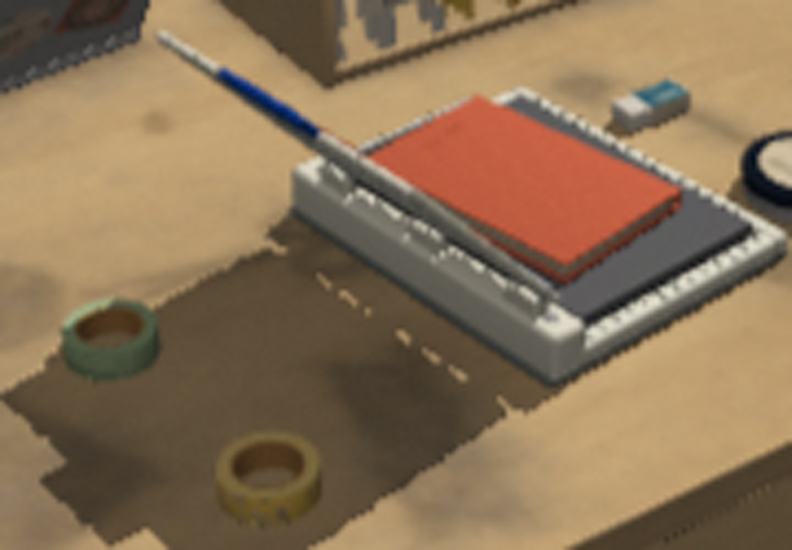

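The crop confirms the target: the coral notebook lies on the grey bed, with the stamp at crop (280,290) and the tab's end corners at (127,240) and (145,372). The scene view sees the plate almost edge-on, with its far corner at crop (160,35) and the tab's far end at (218,72). Next I fit the pose.

```bash
cat > fit.py <<'E'
import numpy as np
from scipy.optimize import least_squares
C={n:dict(np.load(n+".npz")) for n in("scene","top")}
O={"top":(160,165),"scene":(180,190)}
def proj(n,P):
    c=C[n];E=c["extrinsics"];p=E[:3,:3].T@(P-E[:3,3])
    return np.array([c["fx"]*p[0]/-p[2]+c["cx"],c["fy"]*-p[1]/-p[2]+c["cy"]])
def world(q,P):
    c,s=np.cos(q[2]),np.sin(q[2]);return np.array([q[0]+c*P[0]-s*P[1],q[1]+s*P[0]+c*P[1],P[2]])
def plate(th,x,d,n=0):
    return np.array([x,-d*np.cos(th)+n*np.sin(th),.0375+d*np.sin(th)+n*np.cos(th)])
pl=[("top",.092,.138,(137,103)),("top",-.092,.138,(192,508)),("top",.03,.152,(127,240)),("top",-.03,.152,(145,372)),
("scene",.092,.138,(160,35)),("scene",.03,.152,(218,72))]
bk=[(.074,.052,(402,125)),(.074,-.052,(577,80)),(-.074,-.052,(642,347)),(-.074,.052,(468,390))]
if __name__=="__main__":
    px=lambda n,u:np.array(u)/4.4+O[n]
    def r(q):
        e=[proj(n,world(q,plate(q[3],x,d)))-px(n,u) for n,x,d,u in pl]
        e+=[proj("top",world(q,plate(q[3],q[4],.072,-.0055)))-px("top",(280,290))]
        for x,y,u in bk:
            c,s=np.cos(q[7]),np.sin(q[7])
            e+=[proj("top",world(q,np.array([q[5]+c*x-s*y,q[6]+s*x+c*y,.032])))-px("top",u)]
        return np.concatenate(e)
    f=least_squares(r,[.5,.05,.1,2.4,0,.01,-.067,.1],x_scale=.05)
    q=f.x;print(np.round(q,4));print(np.round(f.fun.reshape(-1,2),2).tolist())
    np.save("q.npy",q)
    print("tab end",world(q,plate(q[3],0,.152)),"upright",world(q,plate(1.57,0,.152)),"press",world(q,plate(0,q[4],.072,.002)))
    for P in [(.1,0,.042),(-.1,0,.042)]:
        print("spine end crop px",(proj("top",world(q,np.array(P)))-O["top"])*4.4,(proj("scene",world(q,np.array(P)))-O["scene"])*4.4)
E
python3 fit.py
```

```text
[ 5.1700e-01  5.8100e-02  1.1710e-01  2.3051e+00  7.0000e-04  1.3400e-02
 -6.6600e-02  1.0290e-01]
[[-0.18, -0.54], [-0.55, 0.66], [0.1, -0.04], [-0.01, 0.75], [-0.77, -0.26], [-0.27, -0.25], [1.5, -0.2], [-3.51, -1.73], [2.24, -2.94], [3.81, 1.49], [-2.63, 3.07]]
tab end [0.50508296 0.15927837 0.15032647] upright [0.51699753 0.058002   0.18949995] press [ 0.52610955 -0.01330068  0.0395    ]
spine end crop px [364.98374822  81.15187594] [310.00181381 136.90572006]
spine end crop px [419.57312668 480.22319407] [578.0164434  308.85770505]
```

```bash
python3 -m handwheel '[-1,0,0,0,0,0,0.105, -1,0,0,0,0,0,0.105, -1,0,0,0,0,0,0, -1,0,0,0,0,0,0]' 20
cat > st.py <<'E'
import sys,numpy as np
from plant import get_obs
q=np.load("q.npy");o=get_obs();R=o["tool_rot"];p=o["eef_pos"]
c,s=np.cos(q[2]),np.sin(q[2]);A=np.array([[c,-s,0],[s,c,0],[0,0,1]])
P=lambda w:A.T@(w-np.array([q[0],q[1],0]))
tip=p+R[:,2]*.008
print("t",round(o["t"],2),"tip plat mm",np.round(P(tip)*1e3,1),"F plat",np.round(A.T@o["force"],2),"w",round(o["grip_width"],4),"yaw",round(np.arctan2(R[1,0],R[0,0]),3),"zt",np.round(R[:,2],3))
if len(sys.argv)>3:
    t=np.array(sys.argv[1:4],float)/1e3
    print("delta tool mm",np.round(R.T@(A@(t-P(tip)))*1e3,1))
E
python3 st.py 0 147 225
```

```text
t: 0.5
eef_pos: [0.2006, -0.5918, 0.239]
tool_rot: [[0.993, 0.12, -0.0], [0.12, -0.993, 0.0], [-0.0, -0.0, -1.0]]
force: [-0.3, -1.3, 0.2]
grip_width: 0.0285
finger_force: 0.0
t 0.5 tip plat mm [-390.2 -608.5  231. ] F plat [-0.41 -1.23  0.19] w 0.0285 yaw 0.12 zt [-0.  0. -1.]
delta tool mm [ 392.2 -754.4    6.3]
```

```bash
python3 -m handwheel '[-1,0.02,-0.038,-0.003,0,0,0, -1,0.02,-0.038,0,0,0,0, -1,0.02,-0.038,0,0,0,0, -1,0.02,-0.038,0,0,0,0, -1,0.02,-0.038,0,0,0,0, -1,0.02,-0.038,0,0,0,0, -1,0.02,-0.038,0,0,0,0, -1,0.02,-0.038,0,0,0,0, -1,0.02,-0.038,0,0,0,0, -1,0.02,-0.038,0,0,0,0]' >/dev/null
python3 -m handwheel '[-1,0.02,-0.038,0,0,0,0, -1,0.02,-0.038,0,0,0,0, -1,0.02,-0.038,0,0,0,0, -1,0.02,-0.038,0,0,0,0, -1,0.02,-0.038,0,0,0,0, -1,0.02,-0.038,0,0,0,0, -1,0.02,-0.038,0,0,0,0, -1,0.02,-0.038,0,0,0,0, -1,0.02,-0.038,0,0,0,0, -1,0,0,0,0,0,0]' >/dev/null
python3 st.py 0 147 135
```

```text
t 2.5 tip plat mm [ -7.7 117.2 234.4] F plat [ 0.54 -1.   -0.04] w -0.0001 yaw 0.123 zt [ 0.002  0.002 -1.   ]
delta tool mm [  7.7 -29.6  99.4]
```

```bash
python3 -m handwheel '[-1,0.008,-0.03,0,0,0,0, -1,0,0,0.04,0,0,0, -1,0,0,0.04,0,0,0, -1,0,0,0.02,0,0,0, -1,0,0,0,0,0,0,-1,0,0,0,0,0,0]' >/dev/null
python3 st.py 0 137 135
python3 - <<'E'
from plant import *
import cv2
a=[]
c=capture("scene")["img"][80:330,100:420,::-1];d=capture("top")["img"][150:290,130:350,::-1]
cv2.imwrite("pics/s1.png",cv2.resize(c,None,fx=1.8,fy=1.8))
cv2.imwrite("pics/t1.png",cv2.resize(d,None,fx=3,fy=3))
E
```

```text
t 3.1 tip plat mm [ -1.8 143.  134.7] F plat [0.09 0.27 0.73] w -0.0001 yaw 0.118 zt [-0. -0. -1.]
delta tool mm [ 1.8  6.  -0.3]
```

View pics/s1.png

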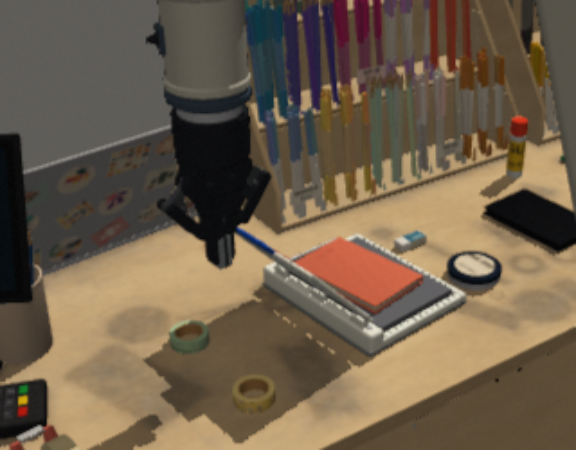

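The shut fingertips hang at (218,250), just outside the blue tab at (250,240) and a little below it. I'll push along tool +y, slowly at first contact.

```bash
python3 -m handwheel '[-1,0.002,0.01,0,0,0,0, -1,0,0.01,0,0,0,0, -1,0,0.004,0,0,0,0, -1,0,0.004,0,0,0,0, -1,0,0.004,0,0,0,0,-1,0,0.004,0,0,0,0, -1,0,0,0,0,0,0]' |grep force
python3 st.py
```

```text
force: [0.1, 1.8, 0.8]
finger_force: 0.6
t 3.9 tip plat mm [  0.2 106.9 134.4] F plat [0.33 1.75 0.77] w 0.0004 yaw 0.117 zt [ 0. -0. -1.]
```

```bash
python3 -m handwheel '[-1,0,0.005,-0.005,0,0,0, -1,0,0.005,-0.005,0,0,0, -1,0,0.005,-0.005,0,0,0, -1,0,0.007,-0.004,0,0,0, -1,0,0.007,-0.004,0,0,0,-1,0,0.007,-0.003,0,0,0, -1,0,0.007,-0.002,0,0,0]' |grep force
python3 st.py
python3 - <<'E'
from plant import *
import cv2
c=capture("scene")["img"][130:290,150:370,::-1]
cv2.imwrite("pics/s2.png",cv2.resize(c,None,fx=3,fy=3))
E
```

```text
force: [0.1, 2.9, 0.7]
finger_force: 0.9
t 4.6 tip plat mm [  0.3  63.6 162.8] F plat [0.48 2.91 0.68] w 0.0 yaw 0.117 zt [ 0.001  0.    -1.   ]
```

View pics/s2.png

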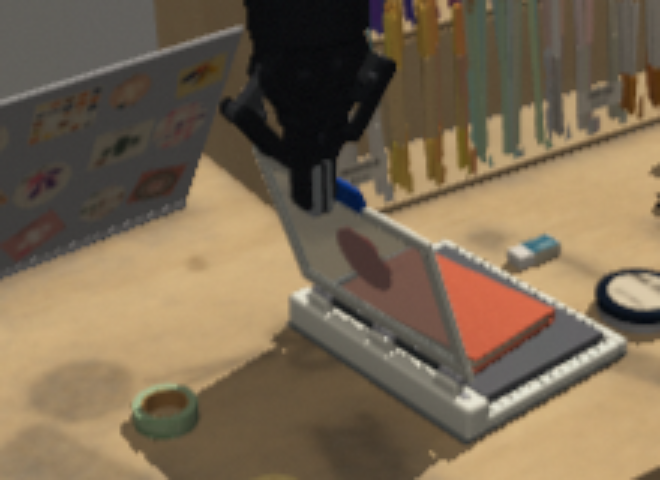

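The plate is nearly upright, with the tab at (348,193) ahead of the fingers. I continue over the top.

```bash
python3 -m handwheel '[-1,0,0.008,-0.003,0,0,0, -1,0,0.008,-0.002,0,0,0, -1,0,0.008,-0.002,0,0,0, -1,0,0.008,-0.001,0,0,0, -1,0,0.008,-0.001,0,0,0,-1,0,0.007,0,0,0,0, -1,0,0.008,0,0,0,0, -1,0,0.008,0.001,0,0,0, -1,0,0.008,0.001,0,0,0]' |grep force
python3 st.py 0 -32 164
```

```text
force: [-0.4, 0.2, 0.4]
finger_force: 0.5
t 5.55 tip plat mm [  0.   -7.4 169.2] F plat [-0.36  0.28  0.38] w -0.0002 yaw 0.117 zt [-0. -0. -1.]
delta tool mm [-0.  24.6  5.2]
```

```bash
python3 -m handwheel '[-1,0,0.008,0.001,0,0,0, -1,0,0.008,0.002,0,0,0, -1,0,0.0085,0.0025,0,0,0, -1,0,0.008,0.0035,0,0,0, -1,0,0.008,0.0045,0,0,0,-1,0,0.008,0.005,0,0,0, -1,0,0.0075,0.005,0,0,0, -1,0,0.007,0.005,0,0,0, -1,0,0.007,0.005,0,0,0]' |grep force
python3 st.py -0 -108.5 92
python3 - <<'E'
from plant import *
import cv2
c=capture("scene")["img"][130:290,180:400,::-1]
cv2.imwrite("pics/s3.png",cv2.resize(c,None,fx=3,fy=3))
E
```

```text
force: [-0.2, 0.5, 0.5]
finger_force: 0.4
t 6.45 tip plat mm [-1.000e-01 -7.730e+01  1.352e+02] F plat [-0.18  0.53  0.51] w 0.0003 yaw 0.117 zt [-0.  0. -1.]
delta tool mm [ 0.1 31.2 43.2]
```

View pics/s3.png

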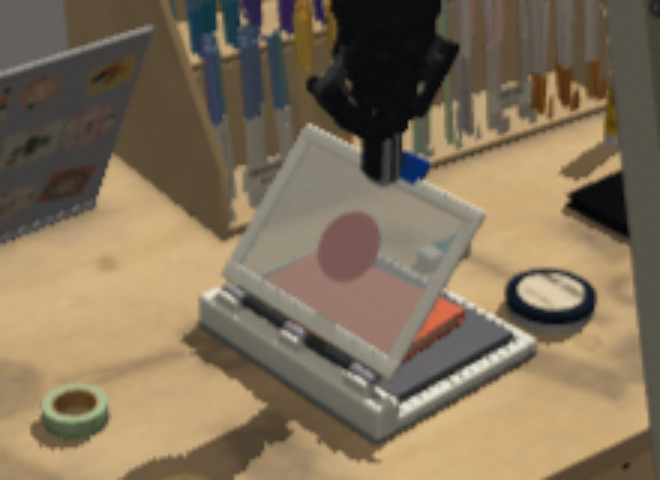

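The plate is past the spine at about 45°, with the finger on its frame edge at (380,180). I keep following the arc down, slowing as it closes.

```bash
python3 -m handwheel '[-1,0,0.006,0.006,0,0,0, -1,0,0.006,0.0065,0,0,0, -1,0,0.005,0.007,0,0,0, -1,0,0.0045,0.0075,0,0,0, -1,0,0.004,0.008,0,0,0,-1,0,0.0035,0.008,0,0,0, -1,0,0.003,0.008,0,0,0, -1,0,0.003,0.008,0,0,0, -1,0,0.002,0.008,0,0,0]' |grep force
python3 st.py -0 -120 53
python3 -m handwheel '[-1,0,0.002,0.006,0,0,0, -1,0,0.001,0.004,0,0,0, -1,0,0,0.003,0,0,0, -1,0,0,0.003,0,0,0, -1,0,0,0,0,0,0]' |grep force
python3 st.py -0 -120 42
```

```text
force: [-0.5, -0.6, 0.9]
finger_force: 0.3
t 7.4 tip plat mm [  -0. -114.   68.] F plat [-0.53 -0.53  0.94] w -0.0004 yaw 0.117 zt [-0. -0. -1.]
delta tool mm [ 0.  6. 15.]
force: [0.2, -1.0, 0.1]
finger_force: 0.0
t 7.9 tip plat mm [-1.000e-01 -1.166e+02  5.250e+01] F plat [ 0.12 -1.01  0.14] w 0.0001 yaw 0.117 zt [-0.  0. -1.]
delta tool mm [ 0.1  3.4 10.5]
```

```bash
python3 -m handwheel '[-1,0,0,0.003,0,0,0, -1,0,0,0.003,0,0,0, -1,0,0,0.002,0,0,0, -1,0,0,0.002,0,0,0, -1,0,0,0.001,0,0,0, -1,0,0,0.001,0,0,0, -1,0,0,0,0,0,0]' |grep force
python3 st.py
python3 -m handwheel '[-1,0,0,0.001,0,0,0,-1,0,0,0,0,0,0]' |grep force
python3 st.py
```

```text
force: [-0.4, -0.8, 0.3]
finger_force: 0.0
t 8.6 tip plat mm [-1.000e-01 -1.167e+02  4.060e+01] F plat [-0.51 -0.71  0.3 ] w 0.0001 yaw 0.117 zt [-0.  0. -1.]
force: [0.2, -0.2, -0.2]
finger_force: 0.0
t 8.8 tip plat mm [-1.000e-01 -1.167e+02  3.970e+01] F plat [ 0.14 -0.19 -0.15] w 0.0002 yaw 0.117 zt [-0.  0. -1.]
```

```bash
python3 -m handwheel '[-1,0,0,-0.01,0,0,0, -1,0,0,-0.005,0,0,0, -1,0,-0.02,0,0,0,0, -1,0,-0.0245,0,0,0,0, -1,0,0,0,0,0,0, -1,0,0,0.006,0,0,0, -1,0,0,0,0,0,0]' |grep force
python3 st.py 0 -72 39.5
python3 - <<'E'
from plant import *
import cv2
c=capture("scene")["img"][150:300,200:400,::-1]
d=capture("top")["img"][165:290,160:340,::-1]
cv2.imwrite("pics/s4.png",cv2.hconcat([cv2.resize(c,(400,300)),cv2.resize(d,(400,300))]))
E
```

```text
force: [0.7, -1.2, -0.4]
finger_force: 0.0
t 9.5 tip plat mm [ -0.2 -72.7  48.4] F plat [ 0.53 -1.28 -0.36] w 0.0001 yaw 0.117 zt [-0. -0. -1.]
delta tool mm [ 0.2 -0.7  8.9]
```

View pics/s4.png

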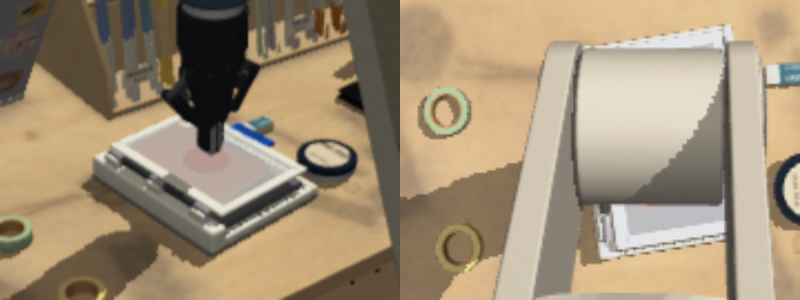

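The plate lies level over the coral notebook. The fingertip at (210,150) is over the stamp at (205,160), and the bystanders have not moved. I press in small steps.

```bash
python3 -m handwheel '[-1,0,0,0.004,0,0,0, -1,0,0,0.003,0,0,0, -1,0,0,0.002,0,0,0, -1,0,0,0,0,0,0,-1,0,0,0,0,0,0]' |grep force
python3 st.py
python3 -m handwheel '[-1,0,0,0.001,0,0,0, -1,0,0,0.001,0,0,0, -1,0,0,0,0,0,0,-1,0,0,0,0,0,0]' |grep force
python3 st.py
```

```text
force: [0.5, -0.2, 0.4]
finger_force: 0.0
t 10.1 tip plat mm [ -0.  -72.3  39.7] F plat [ 0.44 -0.24  0.36] w 0.0003 yaw 0.117 zt [-0.  0. -1.]
force: [-1.5, 0.8, 6.0]
finger_force: 2.6
t 10.5 tip plat mm [  0.2 -72.3  38.1] F plat [-1.41  0.93  6.03] w -0.0 yaw 0.117 zt [ 0. -0. -1.]
```

```bash
python3 -m handwheel '[-1,0,0,0.001,0,0,0, -1,0,0,0.001,0,0,0, -1,0,0,0,0,0,0,-1,0,0,0,0,0,0]' |grep force
python3 st.py
python3 -m handwheel '[-1,0,0,0.0005,0,0,0, -1,0,0,0,0,0,0,-1,0,0,0,0,0,0,-1,0,0,0,0,0,0]' |grep force
python3 st.py
```

```text
force: [-3.0, -0.2, 9.3]
finger_force: 4.9
t 10.9 tip plat mm [  0.2 -72.3  36.4] F plat [-3.05  0.17  9.28] w 0.0001 yaw 0.117 zt [ 0. -0. -1.]
force: [-3.5, -0.1, 11.9]
finger_force: 6.1
t 11.3 tip plat mm [  0.2 -72.2  36.1] F plat [-3.46  0.34 11.86] w -0.0002 yaw 0.117 zt [ 0. -0. -1.]
```

```bash
for i in 1 2 3; do python3 -m handwheel '[-1,0,0,0,0,0,0,-1,0,0,0,0,0,0,-1,0,0,0,0,0,0]' >/dev/null; python3 st.py; done
```

```text
t 11.6 tip plat mm [  0.1 -72.2  36. ] F plat [-4.08  1.3  12.45] w -0.0001 yaw 0.117 zt [ 0. -0. -1.]
t 11.9 tip plat mm [  0.2 -72.3  36. ] F plat [-3.32  0.88 11.14] w 0.0001 yaw 0.117 zt [ 0. -0. -1.]
t 12.2 tip plat mm [  0.2 -72.3  36.1] F plat [-2.96 -0.2  12.43] w 0.0001 yaw 0.117 zt [ 0. -0. -1.]
```

The tip's hinge-side edge carries the load at about 58 mm from the hinge. Both readings then agree on a bed travel of 4.3–4.6 mm: 3.45 mm of tip travel × 72/58, and about 12 N of force. That is inside the 2–6.5 mm window and steady, so I hand it in.

```bash
python3 -c "
from plant import finish_job;print(finish_job())"
```

```text
the job is handed in; nothing more can be done
None
```

I swung the plate over the spine, laid it on the notebook, and handed the job in with the fingertip still pressing over the red flower stamp at about 12 N; I estimate the bed is down about 4.4 mm, and the judge's verdict was not shown.

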